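# Find the rattling sample tin and hold it out

## Robot

A 6-joint arm with a two-finger parallel gripper is mounted at the origin on the work surface. World frame = base frame: x ahead of the robot, y to its left, z up, the work surface at z = 0. Lengths are in m, angles in rad, forces in N, time in s.
With the tool pointing down it reaches from about 0.35 to 0.85 m from the base axis. Payload 8.1 kg.
Tool frame: the origin (TCP) lies between the finger pads, 19 mm behind the fingertips; this is the grasp point; z points along the fingers, y is the direction in which the jaws open and shut (so a half turn about z gives the same grasp; the last joint's range is limited). The gripper opens to 85 mm and grips with 20 to 120 N. Pads are 22 mm wide; open, the fingers measure 114 mm over their backs; the gripper's body (76 mm by 85 mm) begins 54 mm behind the grasp point. The pads swing forward as they close: fully open they stand 13 mm farther back than shut.
Start: joints at [-1.435, 0.13, 1.488, -0, 1.523, -0.085], TCP at [0.131, -0.585, 0.25] pointing down, gripper open.
Joint ranges: [-2.96, 2.96], [-0.89, 2.26], [0.02, 2.5], [-1.34, 4.48], [0, 2.73], [-2.66, 2.66]. Speed limits (rad/s): [2.39, 2.39, 2.79, 3.14, 3.14, 3.14].

## Interface

Orientations are given as a unit quaternion [x, y, z, w].
In Python, from station import manip, imaging gives the robot as it stands. The module is installed in compiled form; this text tells all that it offers.
- The arm moves only by the tool drive_tool, never from a script. Its arguments are lists of equal length, an entry for each row: "dp": the shift along the tool's x, y, z in mm, a list of three; "rot": the turn, a rotation vector about the tool's x, y, z in rad, a list of three; "gripper": the opening, from 0 (shut) to 1 (fully open). A call has 1 to 12 rows; each row is the pose to reach, as a shift and turn from the pose commanded when the call began, along the tool's axes at that moment; what a row does not reach only later rows make up. A row lasts 1/8 s, in which the tool goes at most 62.5 mm and 10.7 degrees, less where a joint would pass 70% of its speed; a pose out of reach is approached as far as the arm can. A call with a gripper value outside its range is refused whole. The fingers move at their own pace and stop on an object; "squeeze" is the grip in N (left out, the last holds). Time passes only in rows, so rows that repeat a pose let the fingers close. It gives the time, the measured TCP pose, the force and the opening at its end, in the units of the state.
- manip.sense(): the state, without advancing time (a new reading comes with each control period).
- imaging.camera(name): name is "side" or "top"; returns a dict with "frame" (420x560x3 uint8, blue, green, red), "K" (3x3 intrinsics, pixels), "distortion" ([k1, k2, p1, p2, k3] as OpenCV has them; the pictures are not rectified), "cam_to_world" (4x4, takes a point from camera to world coordinates). Camera axes: x right, y down, z forward; pixel columns grow to the right and rows downward; lengths in m; the calibration is good to about 2 mm. A picture is of the moment at which its call begins. There is no depth.
- manip.hand_in(): hands the job in, once; it reports no verdict.
The state is a dict: "time_s": time; "joints": joint angles; "qd": joint speeds; "tau": joint torques, N m; "ee_pos": TCP position; "orientation": TCP orientation; "force": force on the tool from outside, world axes, zero at the start; "moment": the same for the moment, N m; "width": opening from 0.0 (shut) to 1.0 (fully open).
Only numpy, scipy, OpenCV 4.12 (cv2) and the standard library are available. Lean on these libraries where they do the work, as an engineer would, in place of code of your own. Each camera call takes 0.05 s, during which the arm holds its last target. There are 200 camera calls.

## Task

One of the three sealed sample tins has something heavy rolling loose inside, while the contents of the other two are packed tight: pick the tins up one after another and give each a brisk shake in the air until you find the one that rattles, standing every silent one back upright where it stood and leaving the other things on the bench alone. Hold the rattling tin out still and upright over the middle of the steel hand-over plate, its underside about 15 cm above the plate, and finish while still holding it there.

Things in the scene. Friction and masses are not known exactly. Their poses are not given: they have to be found in the camera images.
- tin_left: left one (largest y) of three look-alike sealed round aluminium sample tins standing on the bench: 124 mm across, 50 mm tall, 0.3 to 0.5 kg with contents whichever it is. On its lid a black bar handle 60 mm long (along the tin's x), 20 mm thick (y), its top 88 mm above the underside. Origin: centre of its underside, z up. Grip across the bar from above, TCP 76 mm above the underside, 50 N
- tin_middle: middle one of the three look-alike tins, size, handle and origin as tin_left. In any one of the three a hidden 33 mm, 150 g steel ball rolls in a round space 106 mm wide, pose not given. Strokes of 80 mm at 0.35 m/s make it knock and roll 37 mm off centre to the side of the last stroke, which shifts the wrist moment by about 0.05 N m that way; in the other two a 150 g pack fills the space
- tin_right: right one (smallest y) of the three look-alike tins, size, handle and origin as tin_left
- plate: square bare steel hand-over plate fixed flat on the bench at its far side, 150 x 150 mm, 6 mm thick; origin: centre of its underside, on the bench
- timer: bystander: grey bench timer, 62 x 44 x 20 mm, lying flat; origin: centre of its underside
- marker: bystander: marker pen, 128 mm long (along its x), 16 mm thick, lying; origin: under its middle
- reagent: bystander: white bottle, 56 mm across, 120 mm tall, standing; origin: centre of its underside
- jar: bystander: clear jar, 60 mm across, 70 mm tall, standing; origin: centre of its underside
- tub: bystander: clear open tub, 60 x 60 x 35 mm; origin: centre of its underside
- carton: bystander: small carton, 60 x 45 x 30 mm; origin: centre of its underside
Mind the look-alikes: they are no part of the job. Of the things like the plate, leave any that is pink; of the rest the smaller one is meant.

How it is judged:
By the outcome, as a careful person would: the job done as asked, in the order asked, and still so for the second after the job is handed in, while the arm keeps its last pose, push and grip.
It also fails if it takes over 72 s, if anything falls off the work surface, if the arm or the gripper's body presses on something with over 40 N, if the wrist force passes 120 N, or if a joint passes its speed limit or range.

## Working session

There is one attempt and no reset: what is moved stays moved. The work goes in short steps, Python scripts to look and compute and a tool call to move; the robot and the scene stay as the last step left them, time stands still between calls to the robot, and variables do not carry over. Pictures are saved under pics/ and viewed, about 8 in all and at most 12, crops included, and the job is handed in when it is done.

Besides the shell and the picture viewer there is one more tool, called after "Call:" in YAML: its name, and indented under it one key for each argument. drive_tool: Moves the arm, as the interface text tells. Its arguments: {"type":"object","properties":{"dp":{"type":"array"},"rot":{"type":"array"},"gripper":{"type":"array"},"squeeze":{"type":"number"}},"required":["dp","rot","gripper"]}

```bash
mkdir -p pics; cat > h.py <<'E'
import numpy as np, cv2
from station import manip, imaging
def shot(n,f):
    c=imaging.camera(n); cv2.imwrite('pics/'+f+'.png',c['frame']); np.savez('pics/'+f+'.npz',K=c['K'],D=np.array(c['distortion']),T=c['cam_to_world']); return c
def w(f,px,z):
    c=np.load('pics/'+f+'.npz'); u=cv2.undistortPoints(np.array([px],float).reshape(-1,1,2),c['K'],c['D']).reshape(-1,2)
    T=c['T']; d=np.c_[u,np.ones(len(u))]@T[:3,:3].T; o=T[:3,3]; return o+d*((np.atleast_1d(z)-o[2])/d[:,2])[:,None]
def p(f,X):
    c=np.load('pics/'+f+'.npz'); W=np.linalg.inv(c['T']); return cv2.projectPoints(np.array(X,float).reshape(-1,3),cv2.Rodrigues(W[:3,:3])[0],W[:3,3],c['K'],c['D'])[0].reshape(-1,2)
E
python3 - <<'E'
from h import *
a=shot('top','t0');b=shot('side','s0')
print(a['cam_to_world'],b['cam_to_world'],manip.sense())
E
```

```text
[[-0.00911345 -0.99528739  0.09653989  0.32416785]
 [-0.99982432  0.01065101  0.01542333 -0.01863288]
 [-0.01637889 -0.09638237 -0.99520961  1.03624322]
 [ 0.          0.          0.          1.        ]] [[-0.98924763 -0.10770219  0.09894124  0.30538145]
 [-0.14601628  0.76559068 -0.62653823  0.75411592]
 [-0.00826895 -0.63424849 -0.77308504  0.97842346]
 [ 0.          0.          0.          1.        ]] {'time_s': 0.1, 'joints': array([-1.43538845e+00,  1.31094291e-01,  1.48918334e+00,  8.75308112e-06,
        1.52301523e+00, -8.53851979e-02]), 'qd': array([ 0.00052107, -0.00077624, -0.00198482, -0.00065052, -0.00092756,
       -0.00058582]), 'tau': array([ 3.81337413e-04, -5.70953143e+01, -5.01943982e+01, -4.23507063e-04,
        8.09473218e-03, -2.05615288e-05]), 'ee_pos': array([ 0.13137137, -0.58495592,  0.24903703]), 'orientation': array([ 9.93912153e-01,  1.10172182e-01, -1.68900296e-05, -8.49947657e-04]), 'force': array([-0.08447999, -0.30013977,  0.79307566]), 'moment': array([ 0.04661437, -0.01234154, -0.06713464]), 'width': 1.002782063918234}
```

View pics/t0.png

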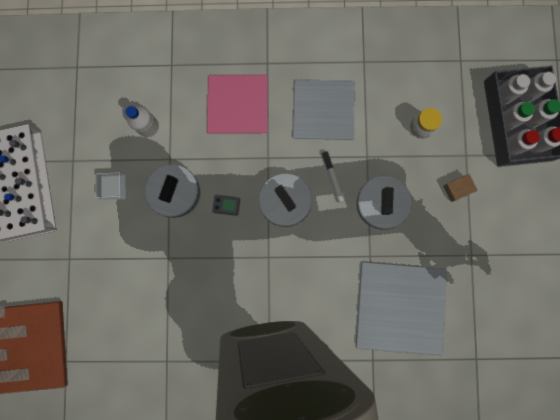

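View pics/s0.png

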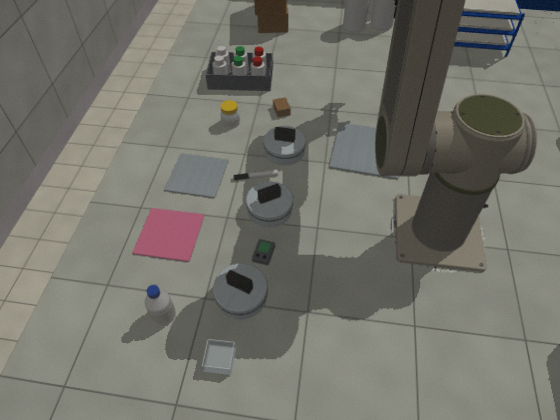

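The top view shows tins at about (172,191), (285,200) and (384,203). Plate candidates are pink (238,104), small grey (324,110) and large grey (402,308). By the description it is the small grey one. I'll check it in a close crop.

```bash
python3 - <<'E'
from h import *
im=cv2.imread('pics/t0.png')[65:245,120:420]
cv2.imwrite('pics/c0.png',cv2.resize(im,None,fx=2.66,fy=2.66,interpolation=cv2.INTER_CUBIC))
print(np.load('pics/t0.npz')['K'],w('t0',[[172,191],[285,200],[384,203]],.05),w('t0',[[295,81],[354,81],[353,139],[294,138]],.006),w('t0',[[362,263],[446,268]],.006))
E
```

```text
[[427.82299128   0.         281.93282098]
 [  0.         427.82299128 210.64780969]
 [  0.           0.           1.        ]] [[ 0.46879001  0.25354539  0.05      ]
 [ 0.44459756 -0.01069657  0.05      ]
 [ 0.43509224 -0.23975734  0.05      ]] [[ 0.74902441 -0.03826634  0.006     ]
 [ 0.74691137 -0.1853137   0.006     ]
 [ 0.59902691 -0.17883846  0.006     ]
 [ 0.60338627 -0.03400045  0.006     ]] [[ 0.29652155 -0.19265021  0.006     ]
 [ 0.2826085  -0.39244352  0.006     ]]
```

View pics/c0.png

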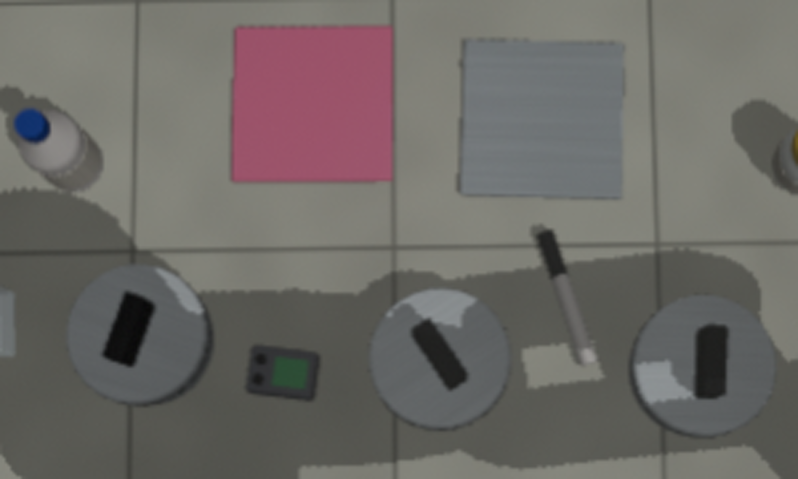

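```bash
python3 - <<'E'
from h import *
f=lambda a:np.array(a)/2.66+[120,65]
for n,A,B,L in [('l',(140,297),(117.5,361.5),(138,333)),('m',(420,326),(458.5,383.5),(440,358)),('r',(713,324),(710,398.5),(703,365))]:
    q=w('t0',f([A,B]),.088); l=w('t0',f([L]),.05)[0]; d=q[0]-q[1]
    print(n,'bar',q.mean(0).round(4),'len',np.linalg.norm(d).round(4),'ang',np.degrees(np.arctan2(d[1],d[0])).round(1),'lid',l.round(4))
print(w('t0',f([(542,118.5)]),.006), w('t0',f([(548,232),(585,358)]),.01))
s=manip.sense();from scipy.spatial.transform import Rotation as R
print(R.from_quat(s['orientation']).as_matrix().round(3))
E
```

```text
l bar [0.4684 0.2513 0.088 ] len 0.0579 ang -18.4 lid [0.4707 0.2539 0.05  ]
m bar [ 0.4437 -0.0113  0.088 ] len 0.0584 ang 33.0 lid [ 0.4456 -0.0117  0.05  ]
r bar [ 0.4357 -0.2392  0.088 ] len 0.0629 ang -4.2 lid [ 0.4369 -0.2405  0.05  ]
[[ 0.67450508 -0.10854041  0.006     ]] [[ 0.56580505 -0.11160957  0.01      ]
 [ 0.44902541 -0.14286382  0.01      ]]
[[ 0.976  0.219 -0.   ]
 [ 0.219 -0.976  0.002]
 [ 0.    -0.002 -1.   ]]
```

```bash
cat >> h.py <<'E'
from scipy.spatial.transform import Rotation as R
def plan(x,y,z,yaw,s=None):
    "shift (mm) and rotvec from measured pose to a tool-down pose with tool x at yaw deg"
    s=s or manip.sense(); M=R.from_quat(s['orientation']); c,n=np.cos(np.radians(yaw)),np.sin(np.radians(yaw))
    G=R.from_matrix(np.array([[c,n,0],[n,-c,0],[0,0,-1]]))
    print('t',round(s['time_s'],2),'at',s['ee_pos'].round(4),'dp',(M.inv().apply(np.array([x,y,z])-s['ee_pos'])*1000).round(1),'rot',(M.inv()*G).as_rotvec().round(3),'F',s['force'].round(2),'M',s['moment'].round(3),'w',round(s['width'],3))
    return s
E
python3 -c "
from h import *
plan(.4363,-.2397,.16,-4.2)"
```

```text
t 0.1 at [ 0.1314 -0.585   0.249 ] dp [ 373.1 -269.9   89.6] rot [-0.002  0.     0.294] F [-0.08 -0.3   0.79] M [ 0.047 -0.012 -0.067] w 1.003
```

Call:
drive_tool:
  dp:
    - [47, -34, 5]
    - [93, -67, 10]
    - [140, -101, 20]
    - [187, -135, 30]
    - [233, -169, 40]
    - [280, -202, 55]
    - [326, -236, 70]
    - [373, -270, 89]
    - [373, -270, 89]
    - [373, -270, 89]
    - [373, -270, 89]
  rot:
    - [0, 0, 0.04]
    - [0, 0, 0.08]
    - [0, 0, 0.12]
    - [0, 0, 0.16]
    - [0, 0, 0.2]
    - [0, 0, 0.24]
    - [0, 0, 0.27]
    - [0, 0, 0.294]
    - [0, 0, 0.294]
    - [0, 0, 0.294]
    - [0, 0, 0.294]
  gripper: [1, 1, 1, 1, 1, 1, 1, 1, 1, 1, 1]
  squeeze: 50

```text
time_s: 1.48
ee_pos: [0.4358, -0.2415, 0.1615]
orientation: [0.999, -0.037, 0.0, 0.0]
force: [-0.5, 0.7, 0.3]
width: 1.003
```

```bash
python3 - <<'E'
from h import *
plan(.4363,-.2397,.076,-4.2)
shot('top','t1'); im=cv2.imread('pics/t1.png')
shot('side','s1'); im2=cv2.imread('pics/s1.png')
cv2.imwrite('pics/c1.png',np.hstack([cv2.resize(im[130:280,300:450],(400,400)),cv2.resize(im2[70:220,210:360],(400,400))]))
E
```

```text
t 1.48 at [ 0.4358 -0.2415  0.1615] dp [ 0.3 -1.9 85.5] rot [ 0.001 -0.    -0.001] F [-0.49  0.71  0.29] M [-0.033  0.035 -0.029] w 1.003
```

View pics/c1.png

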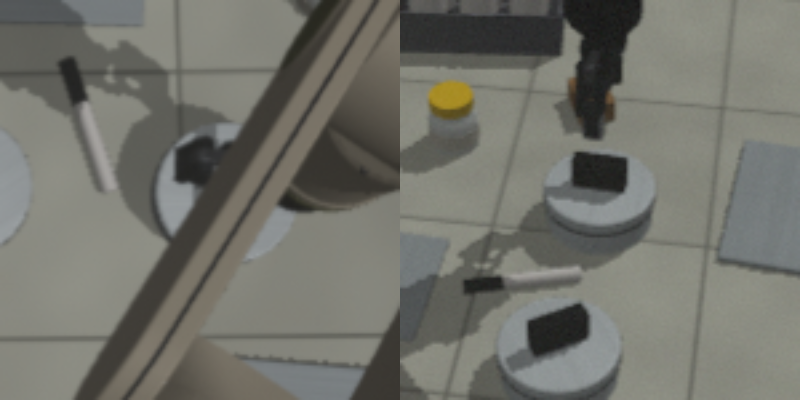

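The side crop shows the gripper above the right tin's bar, with the bar aligned. I'm descending and closing.

Call:
drive_tool:
  dp:
    - [0, -1, 30]
    - [0, -1, 60]
    - [0, -1, 80]
    - [0, -1, 85]
    - [0, -1, 85]
    - [0, -1, 85]
    - [0, -1, 85]
    - [0, -1, 85]
    - [0, -1, 85]
    - [0, -1, 85]
    - [0, -1, 85]
    - [0, -1, 85]
  rot:
    - [0, 0, 0]
    - [0, 0, 0]
    - [0, 0, 0]
    - [0, 0, 0]
    - [0, 0, 0]
    - [0, 0, 0]
    - [0, 0, 0]
    - [0, 0, 0]
    - [0, 0, 0]
    - [0, 0, 0]
    - [0, 0, 0]
    - [0, 0, 0]
  gripper: [1, 1, 1, 1, 1, 0.1, 0.1, 0.1, 0.1, 0.1, 0.1, 0.1]
  squeeze: 50

```text
time_s: 3.08
ee_pos: [0.4367, -0.2396, 0.0765]
orientation: [0.999, -0.037, 0.0, 0.0]
force: [-0.3, -1.1, 6.2]
width: 0.225
```

```bash
python3 -c "
from h import *
plan(.4363,-.2397,.076,-4.2)"
```

```text
t 3.08 at [ 0.4367 -0.2396  0.0765] dp [-0.3  0.1  0.5] rot [ 0.001 -0.001  0.   ] F [-0.29 -1.13  6.22] M [-0.079  0.164  0.024] w 0.225
```

Call:
drive_tool:
  dp:
    - [0, 0, -20]
    - [0, 0, -55]
    - [0, 0, -95]
    - [0, 0, -125]
    - [0, 0, -130]
    - [0, 0, -130]
    - [0, 0, -130]
    - [0, 0, -130]
  rot:
    - [0, 0, 0]
    - [0, 0, 0]
    - [0, 0, 0]
    - [0, 0, 0]
    - [0, 0, 0]
    - [0, 0, 0]
    - [0, 0, 0]
    - [0, 0, 0]
  gripper: [0, 0, 0, 0, 0, 0, 0, 0]

```text
time_s: 4.08
ee_pos: [0.4356, -0.2388, 0.2043]
orientation: [0.999, -0.037, -0.001, -0.001]
force: [-0.4, 0.6, -3.7]
width: 0.228
```

```bash
cat >> h.py <<'E'
def avg(k=8):
    a=[];M=R.from_quat(manip.sense()['orientation'])
    for i in range(k):
        imaging.camera('top'); s=manip.sense(); a.append(np.r_[M.inv().apply(s['force']),M.inv().apply(s['moment'])])
    a=np.array(a); print('t',round(s['time_s'],2),s['ee_pos'].round(4),'w',round(s['width'],3),'tool F',a[:,:3].mean(0).round(2),'M',a[:,3:].mean(0).round(4),'sem',(a[:,3:].std(0)/k**.5).round(4))
E
python3 -c "
from h import *
avg()"
```

```text
t 4.47 [ 0.4363 -0.2393  0.206 ] w 0.226 tool F [-0.02 -0.25  3.45] M [ 0.0004 -0.0242 -0.0038] sem [0.014  0.0086 0.009 ]
```

Call:
drive_tool:
  dp:
    - [0, 40, 0]
    - [0, -4, 0]
    - [0, -40, 0]
    - [0, 4, 0]
    - [0, 40, 0]
    - [0, -4, 0]
    - [0, -40, 0]
    - [0, 4, 0]
    - [0, 40, 0]
    - [0, 40, 0]
    - [0, 40, 0]
    - [0, 40, 0]
  rot:
    - [0, 0, 0]
    - [0, 0, 0]
    - [0, 0, 0]
    - [0, 0, 0]
    - [0, 0, 0]
    - [0, 0, 0]
    - [0, 0, 0]
    - [0, 0, 0]
    - [0, 0, 0]
    - [0, 0, 0]
    - [0, 0, 0]
    - [0, 0, 0]
  gripper: [0, 0, 0, 0, 0, 0, 0, 0, 0, 0, 0, 0]

```text
time_s: 5.98
ee_pos: [0.4334, -0.2785, 0.2059]
orientation: [0.999, -0.036, -0.0, -0.0]
force: [0.1, -0.5, -3.5]
width: 0.226
```

```bash
python3 -c "
from h import *
avg(10)"
```

```text
t 6.47 [ 0.4334 -0.2792  0.206 ] w 0.223 tool F [ 0.2 -0.   3.8] M [ 0.0126 -0.0216 -0.0038] sem [0.007  0.0082 0.0074]
```

Call:
drive_tool:
  dp:
    - [0, -40, 0]
    - [0, -80, 0]
    - [0, -36, 0]
    - [0, 0, 0]
    - [0, -40, 0]
    - [0, -80, 0]
    - [0, -80, 0]
    - [0, -80, 0]
    - [0, -80, 0]
  rot:
    - [0, 0, 0]
    - [0, 0, 0]
    - [0, 0, 0]
    - [0, 0, 0]
    - [0, 0, 0]
    - [0, 0, 0]
    - [0, 0, 0]
    - [0, 0, 0]
    - [0, 0, 0]
  gripper: [0, 0, 0, 0, 0, 0, 0, 0, 0]

```text
time_s: 7.6
ee_pos: [0.4392, -0.2001, 0.2061]
orientation: [0.999, -0.037, 0.0, 0.0]
force: [0.6, 0.2, -3.8]
width: 0.228
```

```bash
python3 -c "
from h import *
avg(10)"
```

```text
t 8.1 [ 0.4392 -0.1995  0.206 ] w 0.222 tool F [-0.01  0.07  3.9 ] M [ 0.0054 -0.0078  0.0059] sem [0.0109 0.0089 0.0114]
```

Right tin: Mx differs by 0.007 N m between sides, against about 0.1 expected, so it is silent. I'm putting it back where it stood.

```bash
python3 -c "
from h import *
plan(.4367,-.2396,.0770,-4.2)"
```

```text
t 8.1 at [ 0.4392 -0.1995  0.206 ] dp [  0.5  40.2 129. ] rot [-0.  0. -0.] F [-0.6  -0.27 -3.34] M [ 0.    -0.013  0.015] w 0.222
```

Call:
drive_tool:
  dp:
    - [0, 20, 5]
    - [0, 40, 30]
    - [0, 40, 70]
    - [0, 40, 100]
    - [0, 40, 118]
    - [0, 40, 125]
    - [0, 40, 129]
    - [0, 40, 129]
    - [0, 40, 129]
    - [0, 40, 129]
  rot:
    - [0, 0, 0]
    - [0, 0, 0]
    - [0, 0, 0]
    - [0, 0, 0]
    - [0, 0, 0]
    - [0, 0, 0]
    - [0, 0, 0]
    - [0, 0, 0]
    - [0, 0, 0]
    - [0, 0, 0]
  gripper: [0, 0, 0, 0, 0, 0, 0, 0, 0, 0]

```text
time_s: 9.35
ee_pos: [0.4367, -0.2395, 0.0777]
orientation: [0.999, -0.037, 0.0, 0.0]
force: [0.4, -0.2, -2.9]
width: 0.227
```

```bash
python3 -c "
from h import *
plan(.4367,-.2396,.0765,-4.2)"
```

```text
t 9.35 at [ 0.4367 -0.2395  0.0777] dp [-0.   0.1  1.2] rot [ 0.001 -0.001  0.   ] F [ 0.43 -0.21 -2.92] M [-0.004  0.01  -0.002] w 0.227
```

Still about 1 mm up, so I'll lower it a touch, release and rise.

Call:
drive_tool:
  dp:
    - [0, 0, 1.5]
    - [0, 0, 1.5]
    - [0, 0, 1.5]
    - [0, 0, 1.5]
    - [0, 0, 1.5]
    - [0, 0, 1.5]
    - [0, 0, 1.5]
    - [0, 0, -20]
    - [0, 0, -60]
    - [0, 0, -85]
    - [0, 0, -85]
  rot:
    - [0, 0, 0]
    - [0, 0, 0]
    - [0, 0, 0]
    - [0, 0, 0]
    - [0, 0, 0]
    - [0, 0, 0]
    - [0, 0, 0]
    - [0, 0, 0]
    - [0, 0, 0]
    - [0, 0, 0]
    - [0, 0, 0]
  gripper: [0, 0, 1, 1, 1, 1, 1, 1, 1, 1, 1]

```text
time_s: 10.72
ee_pos: [0.4377, -0.2403, 0.1644]
orientation: [0.999, -0.037, 0.002, 0.001]
force: [0.4, -0.7, 0.2]
width: 1.0
```

```bash
python3 -c "
from h import *
plan(.4447,-.0115,.162,33)"
```

```text
t 10.72 at [ 0.4377 -0.2403  0.1644] dp [  -9.8 -228.7    1.8] rot [ 0.004 -0.003 -0.649] F [ 0.45 -0.69  0.18] M [ 0.023 -0.072  0.018] w 1.0
```

Call:
drive_tool:
  dp:
    - [-2, -50, 0]
    - [-4, -105, 0]
    - [-6, -160, 0]
    - [-9, -210, 0]
    - [-10, -229, 1]
    - [-10, -229, 1]
    - [-10, -229, 1]
  rot:
    - [0, 0, -0.14]
    - [0, 0, -0.28]
    - [0, 0, -0.44]
    - [0, 0, -0.59]
    - [0, 0, -0.649]
    - [0, 0, -0.649]
    - [0, 0, -0.649]
  gripper: [1, 1, 1, 1, 1, 1, 1]

```text
time_s: 11.6
ee_pos: [0.4427, -0.0106, 0.1601]
orientation: [0.959, 0.283, -0.001, -0.0]
force: [0.7, 0.6, 1.0]
width: 1.003
```

```bash
python3 -c "
from h import *
plan(.4447,-.0115,.0765,33)"
```

```text
t 11.6 at [ 0.4427 -0.0106  0.1601] dp [ 1.3  1.9 83.6] rot [-0.001  0.001 -0.001] F [0.66 0.55 1.05] M [-0.012 -0.013  0.011] w 1.003
```

Call:
drive_tool:
  dp:
    - [1, 1, 30]
    - [1, 1, 60]
    - [1, 1, 80]
    - [1, 1, 84]
    - [1, 1, 84]
    - [1, 1, 84]
    - [1, 1, 84]
    - [1, 1, 84]
    - [1, 1, 84]
    - [1, 1, 84]
    - [1, 1, 84]
  rot:
    - [0, 0, 0]
    - [0, 0, 0]
    - [0, 0, 0]
    - [0, 0, 0]
    - [0, 0, 0]
    - [0, 0, 0]
    - [0, 0, 0]
    - [0, 0, 0]
    - [0, 0, 0]
    - [0, 0, 0]
    - [0, 0, 0]
  gripper: [1, 1, 1, 1, 1, 0, 0, 0, 0, 0, 0]

```text
time_s: 12.98
ee_pos: [0.4449, -0.0105, 0.0775]
orientation: [0.959, 0.284, 0.0, 0.0]
force: [-1.1, 0.4, 5.9]
width: 0.227
```

```bash
python3 -c "
from h import *
plan(.4447,-.0115,.0765,33)"
```

```text
t 12.97 at [ 0.4449 -0.0105  0.0775] dp [-0.7  0.7  1. ] rot [ 0.001 -0.001 -0.   ] F [-1.11  0.36  5.87] M [-0.025  0.11   0.022] w 0.227
```

Gripped. Lift, shake ending on +y.

Call:
drive_tool:
  dp:
    - [0, 0, -20]
    - [0, 0, -55]
    - [0, 0, -95]
    - [0, 0, -125]
    - [0, 0, -130]
    - [0, 0, -130]
    - [0, 0, -130]
    - [0, 0, -130]
  rot:
    - [0, 0, 0]
    - [0, 0, 0]
    - [0, 0, 0]
    - [0, 0, 0]
    - [0, 0, 0]
    - [0, 0, 0]
    - [0, 0, 0]
    - [0, 0, 0]
  gripper: [0, 0, 0, 0, 0, 0, 0, 0]

```text
time_s: 13.98
ee_pos: [0.4437, -0.0104, 0.2054]
orientation: [0.959, 0.284, -0.001, -0.001]
force: [-0.1, 0.2, -3.3]
width: 0.227
```

Call:
drive_tool:
  dp:
    - [0, 40, 0]
    - [0, -4, 0]
    - [0, -40, 0]
    - [0, 4, 0]
    - [0, 40, 0]
    - [0, -4, 0]
    - [0, -40, 0]
    - [0, 4, 0]
    - [0, 40, 0]
    - [0, 40, 0]
    - [0, 40, 0]
    - [0, 40, 0]
  rot:
    - [0, 0, 0]
    - [0, 0, 0]
    - [0, 0, 0]
    - [0, 0, 0]
    - [0, 0, 0]
    - [0, 0, 0]
    - [0, 0, 0]
    - [0, 0, 0]
    - [0, 0, 0]
    - [0, 0, 0]
    - [0, 0, 0]
    - [0, 0, 0]
  gripper: [0, 0, 0, 0, 0, 0, 0, 0, 0, 0, 0, 0]

```text
time_s: 15.48
ee_pos: [0.4658, -0.0434, 0.2066]
orientation: [0.959, 0.284, -0.0, -0.0]
force: [0.2, -0.0, -4.0]
width: 0.223
```

```bash
python3 -c "
from h import *
avg(10)"
```

```text
t 15.97 [ 0.4662 -0.044   0.207 ] w 0.229 tool F [ 0.31 -0.02  3.4 ] M [-0.0063 -0.0367 -0.0119] sem [0.012  0.0076 0.0089]
```

Call:
drive_tool:
  dp:
    - [0, -40, 0]
    - [0, -80, 0]
    - [0, -36, 0]
    - [0, 0, 0]
    - [0, -40, 0]
    - [0, -80, 0]
    - [0, -80, 0]
    - [0, -80, 0]
    - [0, -80, 0]
  rot:
    - [0, 0, 0]
    - [0, 0, 0]
    - [0, 0, 0]
    - [0, 0, 0]
    - [0, 0, 0]
    - [0, 0, 0]
    - [0, 0, 0]
    - [0, 0, 0]
    - [0, 0, 0]
  gripper: [0, 0, 0, 0, 0, 0, 0, 0, 0]

```text
time_s: 17.1
ee_pos: [0.4231, 0.0225, 0.2072]
orientation: [0.959, 0.284, 0.0, 0.0]
force: [0.5, 0.0, -4.3]
width: 0.226
```

```bash
python3 -c "
from h import *
avg(10);plan(.4449,-.0108,.0771,33)"
```

```text
t 17.6 [0.4227 0.023  0.207 ] w 0.222 tool F [-0.29  0.04  3.6 ] M [-0.0358 -0.0218  0.0084] sem [0.0077 0.0126 0.0042]
t 17.6 at [0.4227 0.023  0.207 ] dp [  0.2  40.4 129.9] rot [-0.  0. -0.] F [-0.29 -0.4  -3.27] M [-0.044 -0.046 -0.009] w 0.222
```

Middle tin: the difference is 0.03±0.014, against about 0.1 expected. That is probably silent but not clean, so I'll repeat with longer averaging.

Call:
drive_tool:
  dp:
    - [0, 40, 0]
    - [0, 80, 0]
    - [0, 36, 0]
    - [0, 0, 0]
    - [0, 40, 0]
    - [0, 80, 0]
    - [0, 80, 0]
    - [0, 80, 0]
    - [0, 80, 0]
  rot:
    - [0, 0, 0]
    - [0, 0, 0]
    - [0, 0, 0]
    - [0, 0, 0]
    - [0, 0, 0]
    - [0, 0, 0]
    - [0, 0, 0]
    - [0, 0, 0]
    - [0, 0, 0]
  gripper: [0, 0, 0, 0, 0, 0, 0, 0, 0]

```text
time_s: 18.73
ee_pos: [0.4659, -0.0435, 0.2069]
orientation: [0.959, 0.284, -0.0, -0.0]
force: [-0.6, -0.7, -4.0]
width: 0.227
```

```bash
python3 -c "
from h import *
avg(20)"
```

```text
t 19.73 [ 0.4663 -0.044   0.207 ] w 0.225 tool F [-0.03  0.1   3.34] M [ 0.0357 -0.0217  0.0037] sem [0.0074 0.0065 0.0068]
```

Call:
drive_tool:
  dp:
    - [0, -40, 0]
    - [0, -80, 0]
    - [0, -36, 0]
    - [0, 0, 0]
    - [0, -40, 0]
    - [0, -80, 0]
    - [0, -80, 0]
    - [0, -80, 0]
    - [0, -80, 0]
  rot:
    - [0, 0, 0]
    - [0, 0, 0]
    - [0, 0, 0]
    - [0, 0, 0]
    - [0, 0, 0]
    - [0, 0, 0]
    - [0, 0, 0]
    - [0, 0, 0]
    - [0, 0, 0]
  gripper: [0, 0, 0, 0, 0, 0, 0, 0, 0]

```text
time_s: 20.85
ee_pos: [0.4231, 0.0226, 0.2072]
orientation: [0.959, 0.284, 0.0, 0.0]
force: [0.1, -0.0, -2.7]
width: 0.227
```

```bash
python3 -c "
from h import *
avg(20);plan(.4449,-.0108,.0771,33)"
```

```text
t 21.85 [0.4227 0.0231 0.207 ] w 0.223 tool F [-0.13 -0.18  3.48] M [-0.0382 -0.0183 -0.0073] sem [0.0057 0.0059 0.009 ]
t 21.85 at [0.4227 0.0231 0.207 ] dp [  0.2  40.5 129.9] rot [ 0. -0. -0.] F [-0.06 -0.25 -2.65] M [-0.04  -0.056  0.08 ] w 0.223
```

The repeat gives 0.074±0.009, which now looks like a rolling ball. One more pair should settle it.

Call:
drive_tool:
  dp:
    - [0, 44, 0]
    - [0, 84, 0]
    - [0, 40, 0]
    - [0, 0, 0]
    - [0, 44, 0]
    - [0, 84, 0]
    - [0, 84, 0]
    - [0, 84, 0]
    - [0, 84, 0]
    - [0, 84, 0]
  rot:
    - [0, 0, 0]
    - [0, 0, 0]
    - [0, 0, 0]
    - [0, 0, 0]
    - [0, 0, 0]
    - [0, 0, 0]
    - [0, 0, 0]
    - [0, 0, 0]
    - [0, 0, 0]
    - [0, 0, 0]
  gripper: [0, 0, 0, 0, 0, 0, 0, 0, 0, 0]

```text
time_s: 23.1
ee_pos: [0.4682, -0.0468, 0.207]
orientation: [0.959, 0.284, 0.0, -0.0]
force: [0.7, -0.4, -3.1]
width: 0.228
```

```bash
python3 -c "
from h import *
avg(20)"
```

```text
t 24.1 [ 0.4684 -0.0474  0.207 ] w 0.227 tool F [ 0.14 -0.03  3.56] M [ 0.045  -0.0172  0.0035] sem [0.0065 0.006  0.0077]
```

Call:
drive_tool:
  dp:
    - [0, -44, 0]
    - [0, -84, 0]
    - [0, -40, 0]
    - [0, 0, 0]
    - [0, -44, 0]
    - [0, -84, 0]
    - [0, -84, 0]
    - [0, -84, 0]
    - [0, -84, 0]
    - [0, -84, 0]
  rot:
    - [0, 0, 0]
    - [0, 0, 0]
    - [0, 0, 0]
    - [0, 0, 0]
    - [0, 0, 0]
    - [0, 0, 0]
    - [0, 0, 0]
    - [0, 0, 0]
    - [0, 0, 0]
    - [0, 0, 0]
  gripper: [0, 0, 0, 0, 0, 0, 0, 0, 0, 0]

```text
time_s: 25.35
ee_pos: [0.423, 0.0226, 0.207]
orientation: [0.959, 0.284, 0.0, 0.0]
force: [0.9, -0.2, -3.0]
width: 0.224
```

```bash
python3 -c "
from h import *
avg(16);plan(.6745,-.1085,.232,33)"
```

```text
t 26.15 [0.4227 0.0231 0.207 ] w 0.224 tool F [ 0.1  -0.03  3.57] M [-0.0433 -0.0201 -0.0027] sem [0.007  0.0082 0.0093]
t 26.15 at [0.4227 0.0231 0.207 ] dp [139.6 247.5 -25. ] rot [ 0. -0. -0.] F [-0.31 -0.31 -3.33] M [-0.028 -0.053 -0.03 ] w 0.224
```

The middle tin rattles: the difference is now 0.088±0.010, with the right sign on both sides. I'm carrying it gently to the plate.

Call:
drive_tool:
  dp:
    - [5, 8, -5]
    - [16, 28, -10]
    - [34, 60, -18]
    - [52, 93, -26]
    - [71, 126, -26]
    - [89, 158, -26]
    - [107, 190, -26]
    - [123, 218, -26]
    - [133, 236, -26]
    - [138, 244, -26]
    - [140, 247, -26]
    - [140, 247, -26]
  rot:
    - [0, 0, 0]
    - [0, 0, 0]
    - [0, 0, 0]
    - [0, 0, 0]
    - [0, 0, 0]
    - [0, 0, 0]
    - [0, 0, 0]
    - [0, 0, 0]
    - [0, 0, 0]
    - [0, 0, 0]
    - [0, 0, 0]
    - [0, 0, 0]
  gripper: [0, 0, 0, 0, 0, 0, 0, 0, 0, 0, 0, 0]

```text
time_s: 27.65
ee_pos: [0.6744, -0.1076, 0.2329]
orientation: [0.959, 0.284, -0.0, -0.0]
force: [-0.3, 0.2, -3.7]
width: 0.228
```

Call:
drive_tool:
  dp:
    - [0, 0, 0]
    - [0, 0, 0]
    - [0, 0, 0]
    - [0, 0, 0]
    - [0, 0, 0]
    - [0, 0, 0]
    - [0, 0, 0]
    - [0, 0, 0]
  rot:
    - [0, 0, 0]
    - [0, 0, 0]
    - [0, 0, 0]
    - [0, 0, 0]
    - [0, 0, 0]
    - [0, 0, 0]
    - [0, 0, 0]
    - [0, 0, 0]
  gripper: [0, 0, 0, 0, 0, 0, 0, 0]

```text
time_s: 28.65
ee_pos: [0.6746, -0.1079, 0.233]
orientation: [0.959, 0.284, -0.0, -0.0]
force: [0.5, -0.5, -3.6]
width: 0.225
```

```bash
python3 - <<'E'
from h import *
plan(.6745,-.1085,.233,33)
shot('top','t2');shot('side','s2')
cv2.imwrite('pics/c2.png',np.hstack([cv2.resize(cv2.imread('pics/%s.png'%n),(400,300)) for n in('t2','s2')]))
im=cv2.imread('pics/s2.png')[60:260,130:330]
cv2.imwrite('pics/c3.png',cv2.resize(im,(600,600),interpolation=cv2.INTER_CUBIC))
th=np.linspace(0,2*np.pi,9)[:-1]
print((p('s2',np.c_[.6745+.062*np.cos(th),-.1085+.062*np.sin(th),0*th+.156])-[130,60]).round(0)*3)
E
```

```text
t 28.65 at [ 0.6746 -0.1079  0.233 ] dp [-0.4  0.5 -0. ] rot [-0.  0. -0.] F [ 0.46 -0.53 -3.61] M [-0.05  -0.03   0.034] w 0.225
[[111. 222.]
 [117. 258.]
 [159. 276.]
 [213. 267.]
 [246. 234.]
 [237. 198.]
 [195. 183.]
 [144. 192.]]
```

View pics/c2.png

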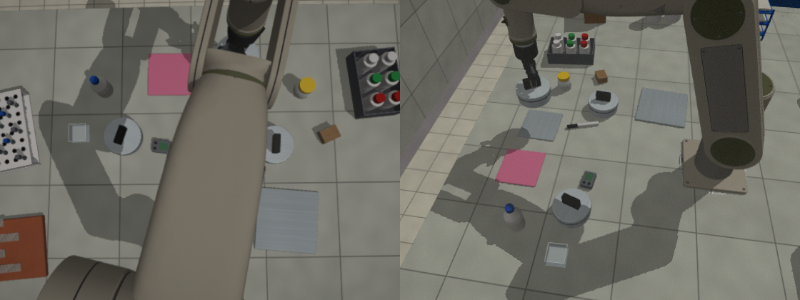

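View pics/c3.png

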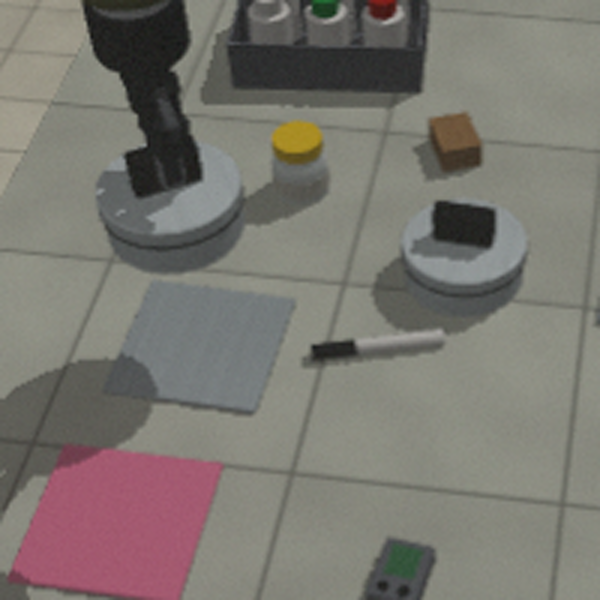

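The crop shows the tin held level. Its underside (x 105–243, bottom at about 267) is close to the projection for the pose over the plate (108–246, 276). The right tin stands upright at (464,245), and the other things are unmoved. I'm handing in.

```bash
python3 -c "
from h import *
q=w('t0',np.array([(704,365)])/2.66+[120,65],.05); print(p('s2',[[.4367,-.2396,.05]])*3-[390,180],q)
s=manip.sense(); print(abs(s['qd']).max(),s['ee_pos']); print(manip.hand_in())"
```

```text
[[464.25862639 240.68632272]] [[ 0.43689694 -0.24134604  0.05      ]]
0.0012803935058519004 [ 0.67462896 -0.10785585  0.23300149]
the job is handed in; nothing more can be done
None
```

The middle tin is the one that rattles. I handed the job in at about 29 s with it held still over the small grey plate.

**Right tin:** it was silent. The wrist moment shifted only 0.007±0.013 N m between end-of-stroke sides. I stood it back where it was, and the last side picture shows it upright within about a millimetre or two of its original spot.

**Middle tin:** the moment swung with the side of the last stroke. The first pair of strokes was unclear at 0.03±0.014 N m. Two repeats gave 0.074 and 0.088 (±0.01), with the right sign on both sides. That is slightly under the 0.1 expected for the ball, but clear. I never touched the left tin.

**Last checks:**
- **Position:** the tool was at (0.6746, -0.1079, 0.233) m, less than 1 mm from the measured plate centre. That puts the underside about 15 cm above the plate.
- **Stillness:** the arm was still and the tool vertical, with the grip holding (opening 0.225).
- **Disagreement:** in the side picture the underside's lower edge was about 3 camera pixels higher than predicted. I put that down to blur and calibration.
- **Other things:** the bystanders looked unmoved in the pictures.

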